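# Stand the slide box's lid upright

## Task

Slides are about to be filed in the large dark slide box, whose lid is only half open. Fold its lid up about its hinge until it stands straight upright, not leaning back on its stop, and leave it standing there. Leave the flap of the small slide mailer as it is.

Things in the scene. Friction and masses are not known exactly. Their poses are not given: they have to be found in the camera images.
- slide_box_hinge (a point): Middle of the hinge line of the large slide box: dark green, flat, 88 (front to back) x 165 (along the hinge) x 36 mm when shut; it does not slide. The hinge runs along the top of the back wall, 22 mm above the bench. Box axes: x from its front (facing the robot within 30 degrees) to its back, y along the hinge, z up. Its lower part has walls 22 mm high, the front one 85 mm from the hinge.
- slide_box_edge (a point): Middle of the free edge of the slide box's lid (165 mm long), at the inner corner of its rim, which faces the robot's side and the box's inside: 85 mm from the hinge line. It turns with the lid: its x axis points from the edge to the hinge. When the lid is upright this point is 107 mm above the bench, straight above the hinge line. The lid is a shallow tray 14 mm thick over its rim; with the lid upright its open side faces the box's front.
- slide_box_lid (a joint): Angle of the slide box's lid in rad: 0 shut, 1.571 straight upright, 1.83 leaning back on its stop; it starts half open, between about 0.65 and 1.0. The hinge is stiff (about 0.08 N m, so about 1 N at the edge, plus the lid's small weight): the lid stays at whatever angle it is left.
- slide_mailer_edge (a point): Middle of the free edge of the half-open flap of the small slide mailer, a flat teal box of 37 x 92 x 14 mm that also stands firmly on the bench; its flap is 35 mm from hinge to edge, on a stiff hinge on the far long side. It is not part of the work: leave the flap alone.
Not all that is in view belongs to the job. Leave any orange look-alike of the part that bears slide_box_hinge alone.

How it is judged:
At the end, for the whole second after the job is handed in: The slide box's lid stands at rest within 12 degrees of upright (1.361 to 1.78 rad), and the edge of the slide mailer's flap is within 12 mm of where it was at the start (value of joint slide_box_lid between 1.361 and 1.78 rad and velocity of joint slide_box_lid between -0.05 and 0.05 rad/s and distance of slide_mailer_edge from where it was at the start of the episode below 0.012 m); the robot touches nothing.
It fails at once if the slide mailer's flap was moved by more than 12 mm at its edge (distance of slide_mailer_edge from where it was at the start of the episode above 0.012 m).
It also fails if it takes over 32 s, if anything falls off the work surface, if the arm or the gripper's body presses on something with over 40 N, if the wrist force passes 120 N, or if a joint passes its speed limit or range.

## Robot

A 7-joint arm with a two-finger parallel gripper is mounted at the origin on a cart in front of the work surface, level with it; the furniture and walls round the work are solid. World frame = base frame: x ahead of the robot, y to its left, z up, the work surface at z = 0. Lengths are in m, angles in rad, forces in N, time in s.
With the tool pointing down it reaches from about 0.425 to 0.8 m from the base axis. Payload 8.3 kg.
Tool frame: the origin (TCP) lies midway between the tips of the shut fingers; the grasp point (between the pads) lies 19 mm behind it; z points along the fingers, x is the direction in which the jaws open and shut, and the axes are right-handed (so a half turn about z gives the same grasp; the last joint's range is limited). The gripper opens to 85 mm and grips with 20 to 120 N. Pads are 22 mm wide; open, the fingers measure 114 mm over their backs; the gripper's body (76 mm by 85 mm) begins 54 mm behind the grasp point. The pads swing forward as they close: fully open they stand 13 mm farther back than shut.
Start: joints at [1.282, 0.383, 0.016, 1.37, -0.006, 1.388, -0.046], TCP at [0.14, -0.609, 0.231] pointing down, gripper open.
Joint ranges: [-2.95, 2.95], [-0.25, 2.06], [-1.52, 1.56], [0.18, 2.33], [-1.44, 4.58], [0.02, 2.06], [-3.01, 3.01]. Speed limits (rad/s): [2.39, 2.39, 3.01, 3.01, 3.14, 3.14, 3.14].

## Interface

Orientations are given as a unit quaternion [x, y, z, w].
In Python, from station import ctrl gives the robot as it stands.
- The arm moves only by the tool jog_arm, never from a script. Its argument "plan" is a list of rows, each a list of 7 numbers: the shift along the tool's x, y, z scaled (see below), then the turn, a rotation vector about the tool's x, y, z scaled (see below), then the opening, from 0 (shut) to 1 (fully open). In form: [[x, y, z, ax, ay, az, hand], ...]. A call has 1 to 20 rows; each row shifts and turns the commanded pose from where the row before left it, along the tool's axes as they then stand; what a row does not reach is not made up. The controller multiplies each number of a shift by 100 mm and each number of a turn by pi/2 rad. A row lasts 1/10 s, in which the tool goes at most 50 mm and 8.59 degrees, less where a joint would pass 70% of its speed; a pose out of reach is approached as far as the arm can. A call with a number of a shift or a turn outside -1 to 1 is refused whole. A call with a gripper value outside its range is refused whole. The fingers move at their own pace and stop on an object; the grip force is fixed at half the most. Time passes only in rows, so rows that do not move let the fingers close. It gives the time, the measured TCP pose, the force and the opening at its end, in the units of the state.
- ctrl.read_state(): the state, without advancing time (a new reading comes with each control period).
- ctrl.read_camera(name): name is "scene" or "top"; returns the picture (480x640x3 uint8, red, green, blue); there is no depth.
- ctrl.camera_info(name): a dict with "camera_matrix" (3x3 intrinsics, pixels), "extrinsics" (4x4, takes a point from camera to world coordinates). Camera axes: x right, y down, z forward; pixel columns grow to the right and rows downward; lengths in m; the calibration is good to about 2 mm. A picture is of the moment at which its call begins. camera_info takes no time and is no camera call.
- ctrl.finish_job(): hands the job in, once; it reports no verdict.
The state is a dict: "time_s": time; "qpos": joint angles; "qvel": joint speeds; "joint_efforts": joint torques, N m; "eef_pos": TCP position; "tool_rot": TCP orientation; "contact_force": force on the tool from outside, world axes, zero at the start; "moment": the same for the moment, N m; "opening": opening from 0.0 (shut) to 1.0 (fully open).
Only numpy, scipy, OpenCV 4.12 (cv2) and the standard library are available. Lean on these libraries where they do the work, as an engineer would, in place of code of your own. Each camera call takes 0.05 s, during which the arm holds its last target.

## Working session

There is one attempt and no reset: what is moved stays moved. The work goes in short steps, Python scripts to look and compute and a tool call to move; the robot and the scene stay as the last step left them, time stands still between calls to the robot, and variables do not carry over. Pictures are saved under pics/ and viewed, and the job is handed in when it is done.

Besides the shell and the picture viewer there is one more tool, called after "Emit:" as name([rows], argument=value, ...), one row to a line, values as JSON. jog_arm: Moves the arm, as the interface text tells. Its arguments: {"type":"object","properties":{"plan":{"type":"array","items":{"type":"array","items":{"type":"number"}}}},"required":["plan"]}

```bash
mkdir -p pics; ls
python3 - <<'E'
from station import ctrl
import cv2
s=ctrl.read_state();print({k:(v if isinstance(v,(float,int)) else [round(float(x),3) for x in v]) for k,v in s.items()})
for n in("scene","top"):
    cv2.imwrite(f"pics/{n}0.png",ctrl.read_camera(n)[:,:,::-1]);i=ctrl.camera_info(n);print(n,i["camera_matrix"],i["extrinsics"])
E
```

```text
pics
{'time_s': 0.0, 'qpos': [1.282, 0.384, 0.016, 1.371, -0.006, 1.388, -0.046], 'qvel': [0.0, -0.001, 0.0, 0.002, 0.001, 0.0, -0.0], 'joint_efforts': [-0.001, -62.76, 0.844, -37.182, 0.016, 0.014, 0.0], 'eef_pos': [0.14, -0.609, 0.23], 'tool_rot': [0.782, -0.623, -0.001, -0.001], 'contact_force': [-0.069, -0.194, -0.096], 'moment': [0.002, -0.018, -0.041], 'opening': 0.9997142716493671}
scene [[444.09409235   0.         323.62620115]
 [  0.         444.09409235 240.5565819 ]
 [  0.           0.           1.        ]] [[-0.59226334 -0.53731925  0.60042665  0.02492263]
 [-0.80574343  0.39376426 -0.4424107   0.36565492]
 [ 0.00128924 -0.74581347 -0.66615359  0.62127803]
 [ 0.          0.          0.          1.        ]]
top [[495.51452444   0.         319.19295067]
 [  0.         495.51452444 234.14832659]
 [  0.           0.           1.        ]] [[-1.78874233e-03 -9.94245120e-01  1.07114157e-01  4.13394248e-01]
 [-9.99839000e-01 -1.34282514e-04 -1.79431378e-02 -1.33463547e-02]
 [ 1.78542607e-02 -1.07129007e-01 -9.94084806e-01  9.18020478e-01]
 [ 0.00000000e+00  0.00000000e+00  0.00000000e+00  1.00000000e+00]]
```

View pics/scene0.png

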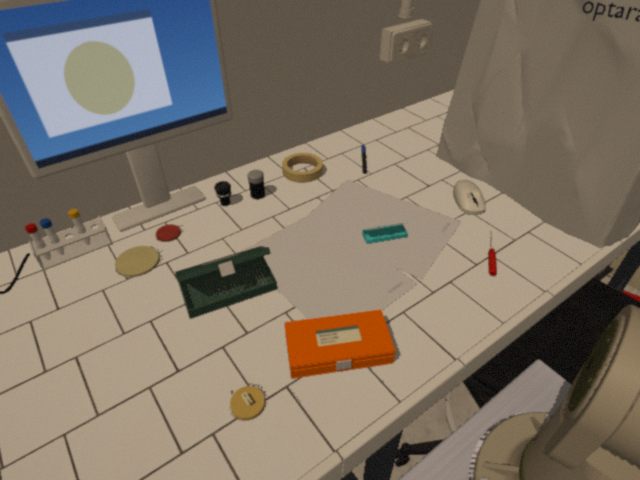

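View pics/top0.png

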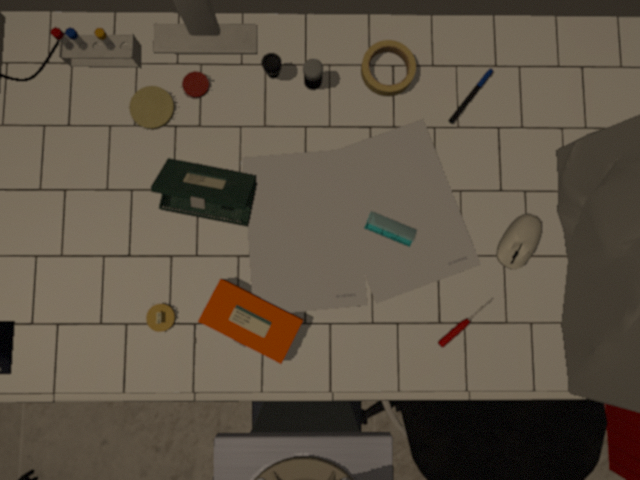

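Two candidates: a dark green half-open box (top ≈ (205,190), scene ≈ (225,280)) and an orange shut box (top ≈ (250,320)), which is the look-alike to leave. The teal mailer is at top (390,228). I'll confirm the green one in an enlarged crop.

Run:
```python
import cv2,numpy as np
a=cv2.imread("pics/scene0.png")[235:325,165:290];b=cv2.imread("pics/top0.png")[145:235,140:265]
f=lambda i:np.clip(cv2.resize(i,None,fx=6,fy=6,interpolation=cv2.INTER_CUBIC).astype(float)*2.2,0,255)
cv2.imwrite("pics/cs.png",f(a));cv2.imwrite("pics/ct.png",f(b))
```

```text
[ WARN:0@0.059] global loadsave.cpp:1063 imwrite_ Unsupported depth image for selected encoder is fallbacked to CV_8U.
```

View pics/cs.png

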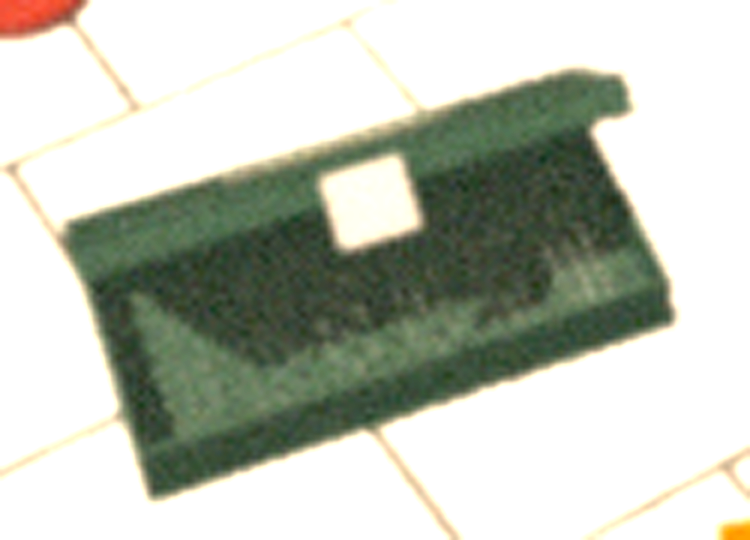

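View pics/ct.png

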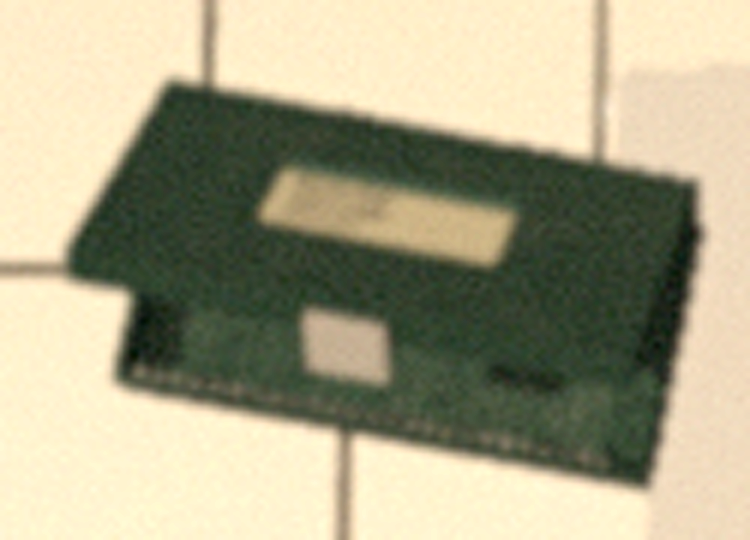

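```bash
cat > m.py <<'E'
import numpy as np,cv2
from station import ctrl
from scipy.optimize import least_squares
C={n:ctrl.camera_info(n) for n in("scene","top")}
def proj(n,P):
    P=np.atleast_2d(P);T=np.linalg.inv(C[n]["extrinsics"]);q=P@T[:3,:3].T+T[:3,3];q=q@np.array(C[n]["camera_matrix"]).T
    return q[:,:2]/q[:,2:]
def lid(p,r,h,y):
    a=p[3];return loc(p,-r*np.cos(a)+h*np.sin(a),y,.022+r*np.sin(a)+h*np.cos(a))
def loc(p,x,y,z):
    c,s=np.cos(p[2]),np.sin(p[2]);return np.array([p[0]+c*x-s*y,p[1]+s*x+c*y,z])
Y=.0825
E
cat > fit.py <<'E'
from m import *
F=.0865
obs=[("scene",(152,497),'b',-F,Y,0),("scene",(672,320),'b',-F,-Y,0),("scene",(148,450),'b',-F,Y,.022),("scene",(665,282),'b',-F,-Y,.022),
("scene",(68,228),'l',F,.014,Y),("scene",(95,283),'l',F,0,Y),("scene",(630,112),'l',F,0,-Y),
("top",(118,382),'b',-F,Y,0),("top",(648,485),'b',-F,-Y,0),("top",(170,80),'l',0,.014,Y),("top",(695,180),'l',0,.014,-Y),("top",(70,270),'l',F,.007,Y)]
off={"scene":(165,235),"top":(140,145)}
def res(p):
    r=[]
    for n,uv,k,a,b,c in obs:
        P=loc(p,a,b,c) if k=='b' else lid(p,a,b,c)
        r+=list(proj(n,P)[0]-(np.array(uv)/6+off[n]-.42))
    return np.array(r)
s=least_squares(res,[.5,.2,-.1,.8],loss="soft_l1")
print(s.x,res(s.x).reshape(-1,2).round(1).tolist())
p=s.x
for y in(Y,0,-Y):print(y,lid(p,.085,0,y).round(4),loc(p,-F,y,0).round(4),loc(p,0,y,.022).round(4))
for n in off:
    I=cv2.imread(f"pics/{n}0.png");x,y=off[n];I=np.clip(cv2.resize(I[y:y+90,x:x+125],None,fx=6,fy=6).astype(float)*2,0,255).astype(np.uint8)
    for q,col in(([lid(p,.0,.014,Y),lid(p,F,.014,Y),lid(p,F,.014,-Y),lid(p,0,.014,-Y)],(0,0,255)),([lid(p,.0,0,Y),lid(p,F,0,Y),lid(p,F,0,-Y),lid(p,0,0,-Y)],(255,0,255)),([loc(p,-F,Y,0),loc(p,-F,-Y,0),loc(p,0,-Y,0),loc(p,0,Y,0)],(255,0,0))):
        u=(proj(n,np.array(q))-off[n]+.42)*6;cv2.polylines(I,[u.astype(int)],True,col,1)
    cv2.imwrite(f"pics/f_{n}.png",I)
E
python3 fit.py
```

```text
[ 0.62818603  0.16639557 -0.19533976  0.66219604] [[-0.4, 0.7], [1.1, 0.5], [-2.3, 0.5], [1.4, -1.2], [-0.3, 1.4], [-2.3, 0.2], [1.6, -0.1], [2.1, 0.8], [0.6, 0.7], [-0.1, -2.5], [1.4, -1.7], [-1.0, -0.8]]
0.0825 [0.5784 0.2603 0.0743] [0.5593 0.2641 0.    ] [0.6442 0.2473 0.022 ]
0 [0.5624 0.1794 0.0743] [0.5433 0.1832 0.    ] [0.6282 0.1664 0.022 ]
-0.0825 [0.5464 0.0985 0.0743] [0.5273 0.1023 0.    ] [0.6122 0.0855 0.022 ]
```

```bash
python3 -c "
import cv2,numpy as np
cv2.imwrite('pics/fb.png',cv2.resize(np.vstack([cv2.imread('pics/f_scene.png'),cv2.imread('pics/f_top.png')]),(417,600)))"
```

```text
(no output)
```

View pics/fb.png

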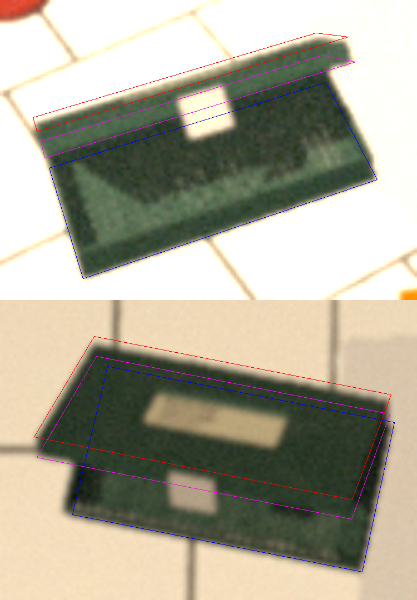

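```bash
cat > fit2.py <<'E'
from m import *
off={"scene":(165,235),"top":(140,145)}
def obs(F,h,Y,r0):
  return [("scene",(152,497),'b',-F,Y,0),("scene",(672,320),'b',-F,-Y,0),("scene",(148,450),'b',-F,Y,.022),("scene",(665,282),'b',-F,-Y,.022),
("scene",(68,228),'l',F,h,Y),("scene",(95,283),'l',F,0,Y),("scene",(630,112),'l',F,0,-Y),("scene",(622,77),'l',F,h,-Y),("scene",(578,70),'l',r0,h,-Y),
("top",(118,382),'b',-F,Y,0),("top",(648,485),'b',-F,-Y,0),("top",(170,80),'l',r0,h,Y),("top",(695,182),'l',r0,h,-Y),("top",(70,272),'l',F,h*.5,Y)]
nom=np.array([.088,.014,.0825,0,0,0,0,0])
sg=np.array([.001,.001,.001,.001,1.5,1.5,1.5,1.5])
def res(q):
    p=q[:4];F,h,Y,r0=q[4:8];o={"scene":q[8:10],"top":q[10:12]};r=[]
    for n,uv,k,a,b,c in obs(F,h,Y,r0):
        P=loc(p,a,b,c) if k=='b' else lid(p,a,b,c)
        r+=list(proj(n,P)[0]+o[n]-(np.array(uv)/6+off[n]-.42))
    return np.array(r+list((q[4:]-nom)/sg))
s=least_squares(res,np.r_[.63,.17,-.2,.66,nom],loss="soft_l1",x_scale=np.r_[.01,.01,.1,.1,sg])
print(s.x.round(4),s.cost,res(s.x)[:28].reshape(-1,2).round(1).tolist())
p=s.x
for y in(Y,0,-Y):print(y,lid(p,.085,0,y).round(4),loc(p,-.088,y,0).round(4),loc(p,0,y,.022).round(4))
E
python3 fit2.py
```

```text
[ 6.274e-01  1.662e-01 -2.004e-01  6.653e-01  8.560e-02  1.290e-02
  8.110e-02  6.000e-04 -1.300e-02 -2.570e-02 -5.002e-01  4.364e-01] 12.441266594711466 [[0.2, 0.2], [0.3, 0.8], [-1.6, 0.0], [0.7, -0.9], [0.7, 1.6], [-1.5, -0.2], [0.9, 0.4], [0.3, -0.7], [-1.7, -0.8], [2.4, 1.0], [-0.7, 1.1], [0.2, -1.0], [0.1, -0.4], [-0.5, -0.6]]
0.0825 [0.5783 0.2604 0.0745] [0.5576 0.2646 0.    ] [0.6438 0.2471 0.022 ]
0 [0.5619 0.1796 0.0745] [0.5412 0.1838 0.    ] [0.6274 0.1662 0.022 ]
-0.0825 [0.5455 0.0987 0.0745] [0.5247 0.1029 0.    ] [0.611  0.0854 0.022 ]
```

```bash
cat >> m.py <<'E'
def ray(n,uv,z):
    E=C[n]["extrinsics"];d=E[:3,:3]@np.linalg.solve(C[n]["camera_matrix"],np.r_[uv,1.]);o=E[:3,3];return o+d*(z-o[2])/d[2]
E
python3 - <<'E'
from m import *
for uv in [(437,155),(490,195),(575,243),(605,250),(639,228)]: print("scene",uv,ray("scene",uv,0).round(3))
for uv in [(556,150),(560,200),(568,270),(570,390),(610,402)]: print("top",uv,[ray("top",uv,z).round(3)[:2].tolist() for z in(0,.2,.3)])
print("mailer",ray("top",(390,228),.02).round(3), ray("scene",(385,234),.02).round(3))
print("start px",proj("top",[.14,-.609,.23]),proj("scene",[.14,-.609,.23]))
for uv in [(215,185),(110,215),(75,250)]:print("mon",ray("scene",uv,0).round(3))
E
```

```text
scene (437, 155) [ 0.683 -0.496  0.   ]
scene (490, 195) [ 0.482 -0.462  0.   ]
scene (575, 243) [ 0.268 -0.466  0.   ]
scene (605, 250) [ 0.22  -0.496  0.   ]
scene (639, 228) [ 0.213 -0.624  0.   ]
top (556, 150) [[0.674, -0.484], [0.618, -0.381], [0.589, -0.33]]
top (560, 200) [[0.577, -0.486], [0.542, -0.383], [0.524, -0.332]]
top (568, 270) [[0.445, -0.494], [0.438, -0.389], [0.435, -0.337]]
top (570, 390) [[0.227, -0.486], [0.268, -0.383], [0.288, -0.331]]
top (610, 402) [[0.206, -0.558], [0.251, -0.439], [0.274, -0.38]]
mailer [ 0.521 -0.159  0.02 ] [ 0.508 -0.148  0.02 ]
start px [[753.94317093 491.53559496]] [[741.87615537 150.79919306]]
mon [0.906 0.046 0.   ]
mon [0.937 0.288 0.   ]
mon [0.863 0.381 0.   ]
```

Emit:
jog_arm([
  [-0.3,0,0.0,0,0,0,0],
  [-0.4,0,0,0,0,0,0],
  [-0.4,0,0,0,0,0,0],
  [-0.4,0,0,0,0,0,0],
  [-0.4,0,0,0,0,0,0],
  [0,0,0,0,0,0,0],
])

```text
time_s: 0.7
eef_pos: [0.0962, -0.4196, 0.2308]
tool_rot: [0.782, -0.623, -0.001, -0.001]
contact_force: [-0.8, 0.4, -0.6]
opening: 0.003
```

Emit:
jog_arm([
  [-0.028,-0.48,0,0,0,-0.072,0],
  [-0.028,-0.48,0,0,0,-0.072,0],
  [-0.028,-0.48,0,0,0,-0.072,0],
  [-0.028,-0.48,0,0,0,-0.072,0],
  [-0.028,-0.48,0,0,0,-0.072,0],
  [-0.028,-0.48,0,0,0,-0.072,0],
  [-0.028,-0.48,0,0,0,-0.072,0],
  [-0.028,-0.48,0,0,0,-0.072,0],
  [-0.028,-0.48,0,0,0,-0.072,0],
  [-0.028,-0.48,0,0,0,-0.072,0],
  [-0.028,-0.48,0,0,0,-0.072,0],
  [-0.028,-0.48,0,0,0,-0.072,0],
  [-0.028,-0.48,0,0,0,-0.072,0],
  [0,0,0,0,0,0,0],
])

```text
time_s: 2.1
eef_pos: [0.4228, 0.0514, 0.2318]
tool_rot: [0.998, 0.07, 0.001, -0.001]
contact_force: [-0.3, -0.3, 0.3]
opening: 0.002
```

```bash
cat > plan.py <<'E'
from m import *
from scipy.spatial.transform import Rotation as R
p=np.array([.6274,.1662,-.2,.665])
def target(x,y,z,t):
    B=R.from_euler('z',p[2]).as_matrix();ct,st=np.cos(t),np.sin(t)
    Rl=np.array([[0,ct,st],[1,0,0],[0,st,-ct]])  # cols tool x,y,z in box axes
    return loc(p,x,y,z),R.from_matrix(B@Rl)
def rows(start,goal,n=None):
    (p0,r0),(p1,r1)=start,goal
    rv=(r0.inv()*r1).as_rotvec();d=p1-p0
    m=max(1,int(np.ceil(max(np.linalg.norm(d)/.048,np.linalg.norm(rv)/.145)))) if n is None else n
    for i in range(m):
        ri=r0*R.from_rotvec(rv*i/m);s=ri.inv().apply(d/m)/.1
        print((np.r_[s,rv/m/(np.pi/2)]).round(3).tolist())
def cur():
    s=ctrl.read_state();return np.array(s["eef_pos"]),R.from_quat(s["tool_rot"])
E
python3 - <<'E'
from plan import *
s=cur();g1=target(-.12,-.04,.2,np.radians(0));g2=target(-.10,-.04,.15,np.radians(30));g3=target(-.10,-.04,.045,np.radians(30))
print(s[0],s[1].as_quat(),g1[0],g2[0],np.round(ctrl.read_state()["qpos"],2))
rows(s,g1);print();rows(g1,g2);print();rows(g2,g3)
E
```

```text
[0.42282081 0.05141154 0.23175061] [ 9.97564162e-01  6.97481205e-02  5.08534518e-04 -8.26519285e-04] [0.50184524 0.15083766 0.2       ] [0.52144657 0.14686427 0.15      ] [ 0.57 -0.03 -0.74  1.85 -0.02  1.31 -0.02]
[0.102, -0.097, 0.036, -0.0, -0.0, -0.087]
[0.115, -0.082, 0.036, -0.0, -0.0, -0.087]
[0.125, -0.066, 0.035, -0.0, -0.0, -0.087]
[0.133, -0.048, 0.035, -0.0, -0.0, -0.087]
[0.138, -0.03, 0.035, -0.0, -0.0, -0.087]
[0.141, -0.011, 0.035, -0.0, -0.0, -0.087]
[0.141, 0.009, 0.035, -0.0, -0.0, -0.087]
[0.138, 0.028, 0.035, -0.0, -0.0, -0.087]
[0.133, 0.046, 0.035, -0.0, -0.0, -0.087]

[-0.0, 0.05, 0.125, -0.083, 0.0, 0.0]
[-0.0, 0.033, 0.13, -0.083, 0.0, 0.0]
[-0.0, 0.016, 0.134, -0.083, 0.0, 0.0]
[-0.0, -0.002, 0.135, -0.083, 0.0, 0.0]

[0.0, -0.175, 0.303, 0.0, 0.0, 0.0]
[0.0, -0.175, 0.303, 0.0, 0.0, 0.0]
[0.0, -0.175, 0.303, 0.0, 0.0, 0.0]
```

Emit:
jog_arm([
  [0.1,-0.1,0.04,0,0,-0.087,0],
  [0.115,-0.08,0.035,0,0,-0.087,0],
  [0.125,-0.065,0.035,0,0,-0.087,0],
  [0.135,-0.05,0.035,0,0,-0.087,0],
  [0.14,-0.03,0.035,0,0,-0.087,0],
  [0.14,-0.01,0.035,0,0,-0.087,0],
  [0.14,0.01,0.035,0,0,-0.087,0],
  [0.14,0.03,0.035,0,0,-0.087,0],
  [0.135,0.045,0.035,0,0,-0.087,0],
  [0,0.05,0.125,-0.083,0,0,0],
  [0,0.035,0.13,-0.083,0,0,0],
  [0,0.015,0.135,-0.083,0,0,0],
  [0,0,0.135,-0.083,0,0,0],
  [0,0,0,0,0,0,0],
])

```text
time_s: 3.5
eef_pos: [0.5193, 0.137, 0.1446]
tool_rot: [0.752, 0.607, 0.158, 0.201]
contact_force: [-0.1, -0.4, -0.7]
opening: -0.0
```

Run:
```python
from plan import *
s=cur();g3=target(-.10,-.04,.045,np.radians(30));g2=target(-.10,-.04,.15,np.radians(30))
print(s[0],g2[0],(s[1].inv()*g2[1]).as_rotvec(),np.round(ctrl.read_state()["qpos"],2))
rows(s,g3)
for n in("scene","top"):cv2.imwrite(f"pics/{n}1.png",ctrl.read_camera(n)[:,:,::-1])
```

```text
[0.51931191 0.13704905 0.1446475 ] [0.52144657 0.14686427 0.15      ] [-0.00572401  0.01229423 -0.00876562] [ 0.35  0.05 -0.9   2.11  0.62  0.71  0.39]
[0.036, -0.164, 0.288, -0.001, 0.003, -0.002]
[0.035, -0.165, 0.288, -0.001, 0.003, -0.002]
[0.034, -0.165, 0.288, -0.001, 0.003, -0.002]
```

View pics/scene1.png

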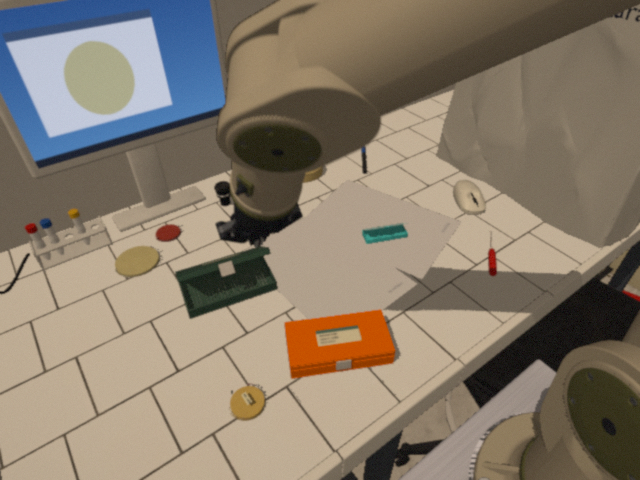

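View pics/top1.png

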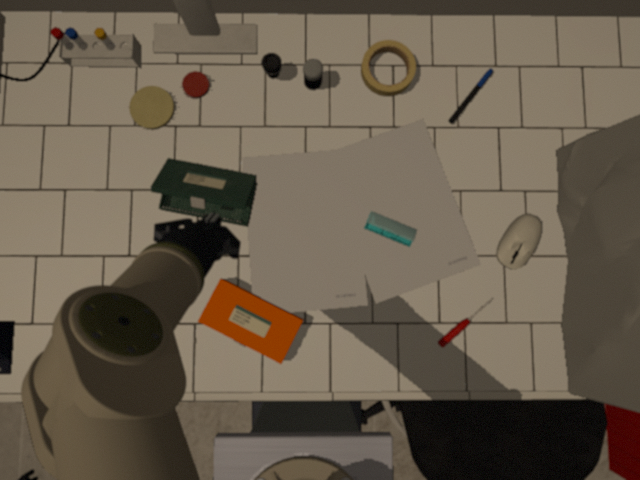

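Emit:
jog_arm([
  [0.035,-0.165,0.29,0,0.003,-0.002,0],
  [0.035,-0.165,0.29,0,0.003,-0.002,0],
  [0.035,-0.165,0.29,0,0.003,-0.002,0],
  [0,0,0,0,0,0,0],
])

```text
time_s: 4.0
eef_pos: [0.5269, 0.1478, 0.0462]
tool_rot: [0.75, 0.61, 0.163, 0.196]
contact_force: [0.2, -0.2, -0.6]
opening: -0.004
```

```bash
cat > push.py <<'E'
from plan import *
def pose(a,s=.03,push=0):
    t=(np.pi/2-a)*30/52
    x=-.088*np.cos(a)+s*np.sin(t)-.011*np.cos(t);z=.022+.088*np.sin(a)-s*np.cos(t)-.011*np.sin(t)
    return target(x+push,-.04,z,t)
E
python3 - <<'E'
from push import *
s=cur();g3=target(-.10,-.04,.045,np.radians(30))
print(s[0],g3[0],(s[1].inv()*g3[1]).as_rotvec(),np.round(ctrl.read_state()["qpos"],2))
g=[s]+[pose(a) for a in np.radians([38,45,52,59,66,73,80,87])]
rows(g[0],g[1],4);print()
for a,b in zip(g[1:],g[2:]):rows(a,b,2)
for n in("scene","top"):cv2.imwrite(f"pics/{n}2.png",cv2.resize(ctrl.read_camera(n)[140:320,140:380,::-1],None,fx=3,fy=3))
E
```

```text
[0.52690837 0.14784676 0.04620833] [0.52144657 0.14686427 0.045     ] [-0.00895024 -0.00327002 -0.00589343] [ 0.2   0.28 -0.82  2.18  1.07  0.64 -0.05]
[-0.005, 0.066, 0.041, -0.001, -0.001, -0.001]
[-0.005, 0.065, 0.042, -0.001, -0.001, -0.001]
[-0.005, 0.065, 0.042, -0.001, -0.001, -0.001]
[-0.005, 0.065, 0.042, -0.001, -0.001, -0.001]

[-0.0, 0.041, -0.021, 0.022, 0.0, -0.0]
[-0.0, 0.04, -0.023, 0.022, 0.0, -0.0]
[0.0, 0.041, -0.019, 0.022, -0.0, -0.0]
[0.0, 0.041, -0.02, 0.022, -0.0, -0.0]
[-0.0, 0.042, -0.016, 0.022, -0.0, 0.0]
[-0.0, 0.041, -0.017, 0.022, -0.0, 0.0]
[0.0, 0.043, -0.013, 0.022, 0.0, -0.0]
[0.0, 0.042, -0.015, 0.022, 0.0, -0.0]
[-0.0, 0.043, -0.01, 0.022, -0.0, 0.0]
[-0.0, 0.043, -0.012, 0.022, -0.0, 0.0]
[0.0, 0.043, -0.008, 0.022, 0.0, -0.0]
[0.0, 0.043, -0.009, 0.022, 0.0, -0.0]
[-0.0, 0.043, -0.005, 0.022, 0.0, -0.0]
[-0.0, 0.043, -0.006, 0.022, 0.0, -0.0]
```

View pics/scene2.png

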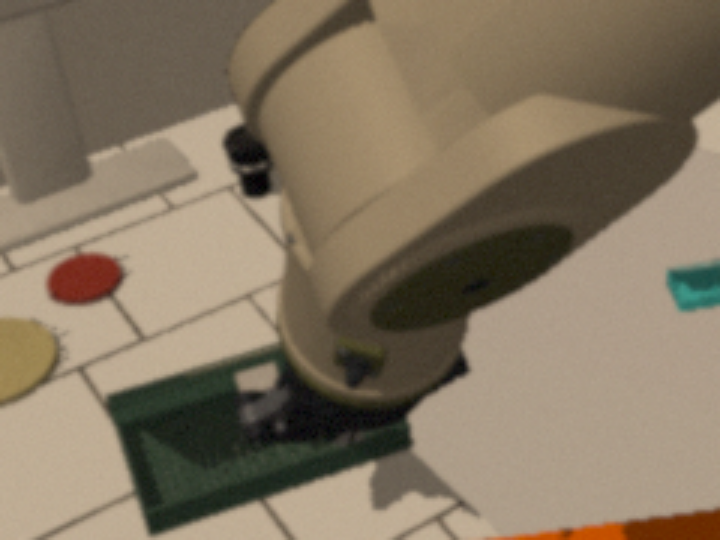

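View pics/top2.png

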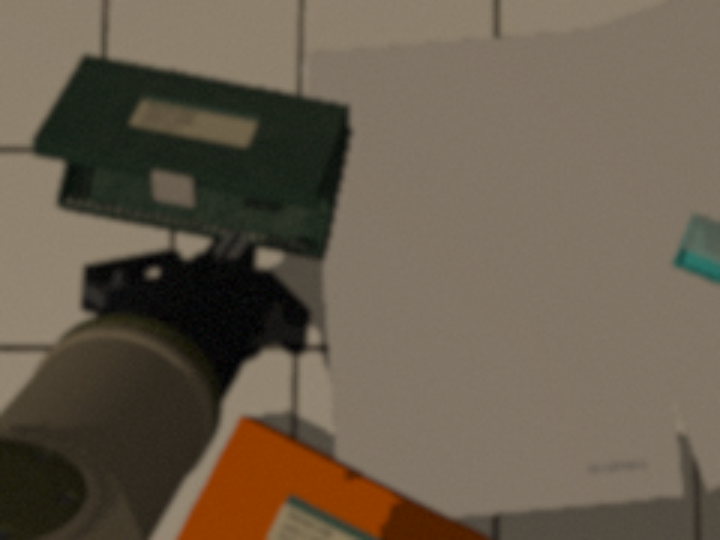

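The closed fingertips are just over the front wall, right of the latch (top crop ≈ (232,240)), below lid-edge height. Next I'll insert them under the lid and begin the push.

Emit:
jog_arm([
  [-0.005,0.065,0.042,0,0,0,0],
  [-0.005,0.065,0.042,0,0,0,0],
  [-0.005,0.065,0.042,0,0,0,0],
  [-0.005,0.065,0.042,0,0,0,0],
  [0,0.04,-0.02,0.022,0,0,0],
  [0,0.04,-0.02,0.022,0,0,0],
  [0,0.04,-0.02,0.022,0,0,0],
  [0,0.04,-0.02,0.022,0,0,0],
  [0,0,0,0,0,0,0],
])

```text
time_s: 5.0
eef_pos: [0.5688, 0.1381, 0.0629]
tool_rot: [0.761, 0.62, 0.124, 0.145]
contact_force: [1.2, 0.1, 1.1]
opening: -0.0
```

Run:
```python
from push import *
s=cur();g=pose(np.radians(52))
print(s[0],g[0],(s[1].inv()*g[1]).as_rotvec(),np.round(ctrl.read_state()["qpos"],2),ctrl.read_state()["contact_force"])
g=[s]+[pose(a) for a in np.radians([59,66,73,80,85])]
for a,b in zip(g[0:],g[1:]):rows(a,b,2)
I=np.hstack([cv2.resize(ctrl.read_camera(n)[140:320,140:290,::-1],None,fx=2.6,fy=2.6) for n in("scene","top")]);cv2.imwrite("pics/3.png",I)
```

```text
[0.56884305 0.13807074 0.06290586] [0.56733141 0.13756295 0.05940739] [ 0.00132881 -0.00747861 -0.00584488] [ 0.34  0.38 -0.88  1.99  0.82  0.74  0.33] [1.24201193 0.08601882 1.05361208]
[-0.004, 0.029, -0.002, 0.023, -0.002, -0.002]
[-0.004, 0.029, -0.003, 0.023, -0.002, -0.002]
[0.0, 0.043, -0.013, 0.022, 0.0, -0.0]
[0.0, 0.042, -0.015, 0.022, 0.0, -0.0]
[-0.0, 0.043, -0.01, 0.022, -0.0, 0.0]
[-0.0, 0.043, -0.012, 0.022, -0.0, 0.0]
[0.0, 0.043, -0.008, 0.022, 0.0, -0.0]
[0.0, 0.043, -0.009, 0.022, 0.0, -0.0]
[-0.0, 0.031, -0.004, 0.016, -0.0, -0.0]
[-0.0, 0.031, -0.005, 0.016, -0.0, -0.0]
```

View pics/3.png

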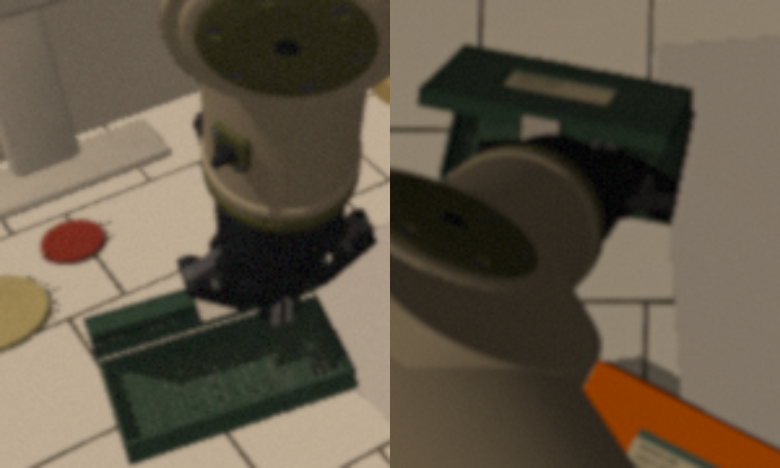

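The lid is following: its top face is foreshortened in the top view, and the fingers press on the rim right of the latch. I'll continue the push to about 80°.

Emit:
jog_arm([
  [-0.004,0.03,-0.002,0.023,-0.002,-0.002,0],
  [-0.004,0.03,-0.003,0.023,-0.002,-0.002,0],
  [0,0.043,-0.013,0.022,0,0,0],
  [0,0.043,-0.015,0.022,0,0,0],
  [0,0.043,-0.01,0.022,0,0,0],
  [0,0.043,-0.012,0.022,0,0,0],
  [0,0.043,-0.008,0.022,0,0,0],
  [0,0.043,-0.009,0.022,0,0,0],
  [0,0,0,0,0,0,0],
])

```text
time_s: 6.0
eef_pos: [0.596, 0.1318, 0.0764]
tool_rot: [0.772, 0.633, 0.033, 0.04]
contact_force: [0.1, -0.7, -0.0]
opening: -0.001
```

Run:
```python
from push import *
s=cur();g=pose(np.radians(80))
print(s[0],g[0],(s[1].inv()*g[1]).as_rotvec(),np.round(ctrl.read_state()["qpos"],2),ctrl.read_state()["contact_force"])
g=[s]+[pose(a) for a in np.radians([84,88,90])]
for a,b in zip(g[0:],g[1:]):rows(a,b,2)
I=np.hstack([cv2.resize(ctrl.read_camera(n)[140:320,140:290,::-1],None,fx=2.6,fy=2.6) for n in("scene","top")]);cv2.imwrite("pics/4.png",I)
```

```text
[0.5960266  0.131806   0.07640347] [0.59670621 0.13160839 0.0777093 ] [0.00327599 0.00053327 0.00214943] [ 0.39  0.59 -0.92  1.67  0.6   1.08  0.66] [ 0.1435799  -0.73229194 -0.02673668]
[-0.0, 0.029, -0.01, 0.014, 0.0, 0.001]
[-0.0, 0.029, -0.01, 0.014, 0.0, 0.001]
[0.0, 0.025, -0.003, 0.013, -0.0, 0.0]
[0.0, 0.025, -0.003, 0.013, -0.0, 0.0]
[-0.0, 0.012, -0.001, 0.006, 0.0, -0.0]
[-0.0, 0.012, -0.001, 0.006, 0.0, -0.0]
```

View pics/4.png

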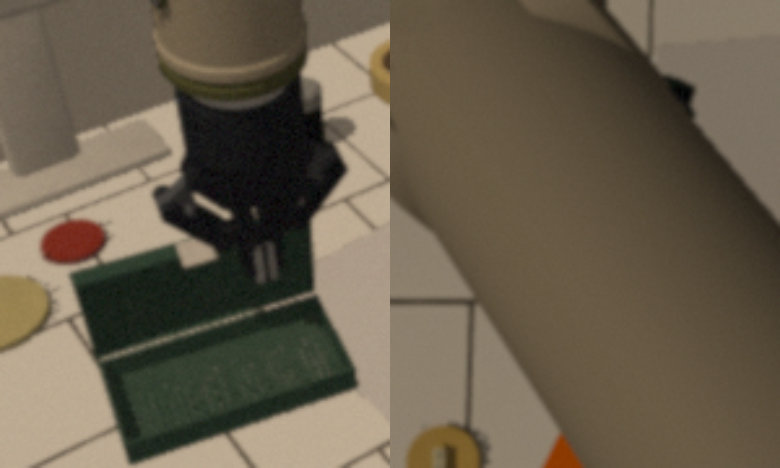

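```bash
cat > ang.py <<'E'
from plan import *
import sys
k=sys.argv[1]
I0=ctrl.read_camera("scene")[:,:,::-1]
x0,y0=150,190
I=np.clip(cv2.resize(I0[y0:y0+140,x0:x0+140],None,fx=4.2,fy=4.2,interpolation=cv2.INTER_CUBIC).astype(float)*1.8,0,255).astype(np.uint8)
for a,c in((80,(255,0,0)),(90,(0,255,255)),(100,(0,0,255))):
    q=p.copy();q[3]=np.radians(a)
    for h in(0,.014):
        u=(proj("scene",np.array([lid(q,0,h,Y),lid(q,.087,h,Y),lid(q,.087,h,-Y),lid(q,0,h,-Y)]))-[x0,y0]+.4)*4.2
        cv2.polylines(I,[u.astype(int)],False,c,1)
cv2.imwrite(f"pics/a{k}.png",I)
E
python3 ang.py 1
```

```text
(no output)
```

View pics/a1.png

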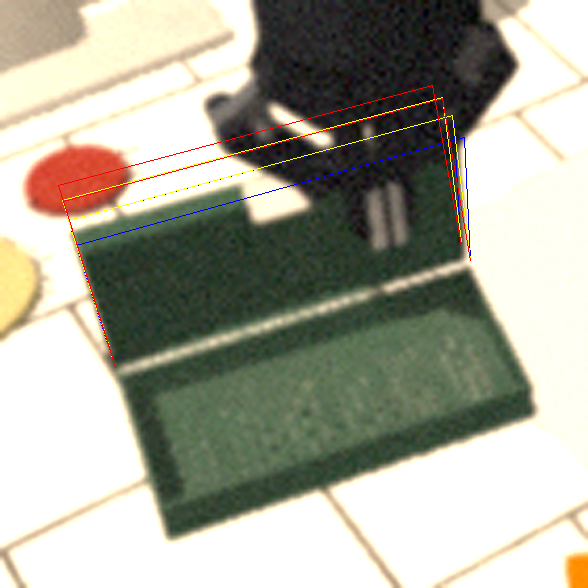

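The lid's inner edge sits on the 80° overlay line (≈(78,245)), which agrees with the finger geometry. I'll finish the push to 90°.

Emit:
jog_arm([
  [0,0.029,-0.01,0.014,0,0,0],
  [0,0.029,-0.01,0.014,0,0,0],
  [0,0.025,-0.003,0.013,0,0,0],
  [0,0.025,-0.003,0.013,0,0,0],
  [0,0.012,0,0.006,0,0,0],
  [0,0.012,0,0.006,0,0,0],
  [0,0,0,0,0,0,0],
  [0,0,0,0,0,0,0],
])

```text
time_s: 6.95
eef_pos: [0.608, 0.1298, 0.0801]
tool_rot: [0.773, 0.634, -0.0, 0.0]
contact_force: [0.1, -0.4, -0.0]
opening: 0.003
```

```bash
python3 - <<'E'
from push import *
s=cur();g=pose(np.radians(90));print(s[0],g[0],(s[1].inv()*g[1]).as_rotvec(),np.round(ctrl.read_state()["contact_force"],2))
E
python3 ang.py 2
```

```text
[0.60803533 0.12978067 0.08009276] [0.60867249 0.1291827  0.08      ] [0.00022803 0.00036057 0.0034471 ] [ 0.14 -0.44 -0.02]
```

View pics/a2.png

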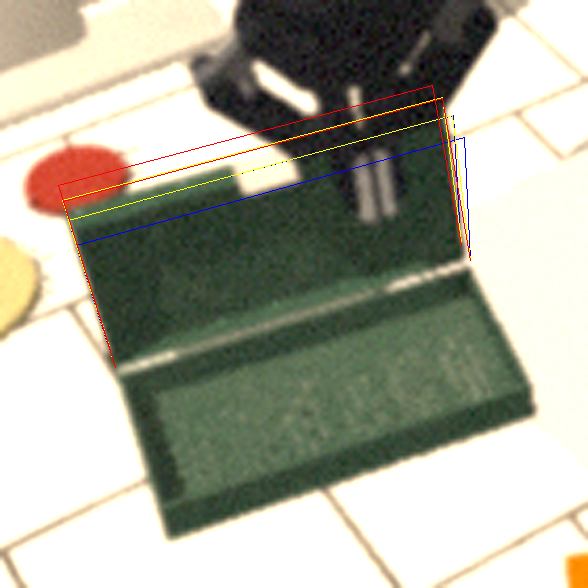

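The lid's edge is on the 90° line. Next I'll back the fingers straight off toward the front, then lift and retreat.

Emit:
jog_arm([
  [0,-0.05,0,0,0,0,0],
  [0,-0.2,0,0,0,0,0],
  [0,-0.3,0,0,0,0,0],
  [0,-0.2,-0.3,0,0,0,0],
  [0,-0.1,-0.4,0,0,0,0],
  [0,0,-0.45,0,0,0,0],
  [0,0,-0.45,0,0,0,0],
  [0,0,0,0,0,0,0],
  [0,0,0,0,0,0,0],
])

```text
time_s: 7.9
eef_pos: [0.5248, 0.1467, 0.2411]
tool_rot: [0.773, 0.634, 0.001, 0.001]
contact_force: [-0.2, -0.6, -1.4]
opening: -0.0
```

```bash
python3 ang.py 3
python3 - <<'E'
from m import *
cv2.imwrite("pics/top5.png",ctrl.read_camera("top")[:,:,::-1])
print(ctrl.read_state()["time_s"],np.abs(ctrl.read_state()["qvel"]).max())
E
```

```text
8.0 0.014673145214856331
```

View pics/a3.png

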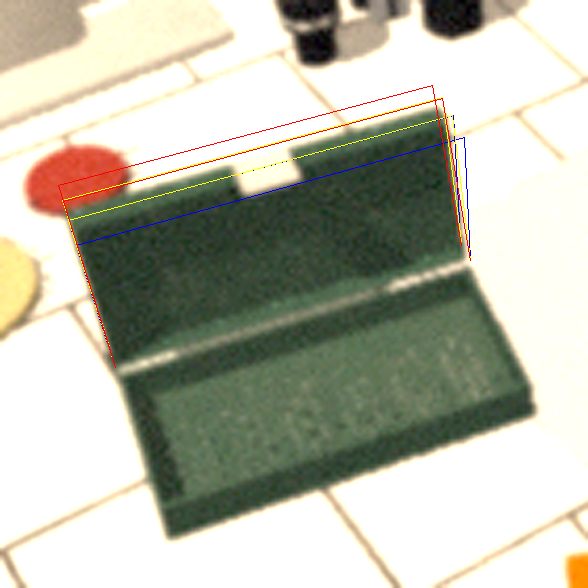

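View pics/top5.png

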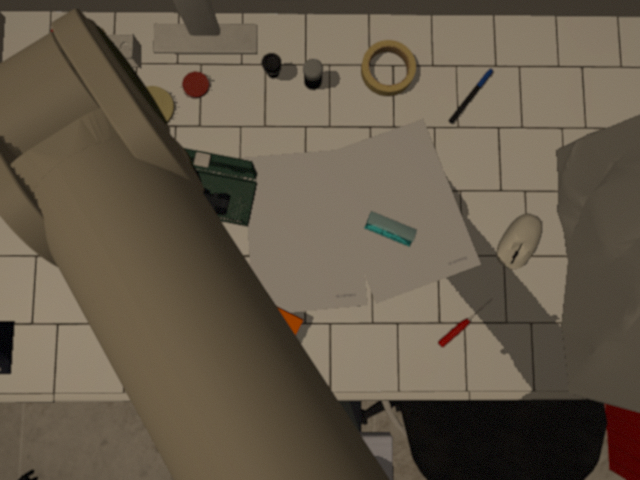

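The freed lid stays on the 90° overlay, the fingers are clear, and the mailer looks unchanged at (390,228). I'll hand in.

```bash
python3 -c "
from station import ctrl
print(ctrl.finish_job())"
```

```text
the job is handed in; nothing more can be done
None
```

The large dark green slide box's lid now stands upright, and I've handed the job in at about 8 s of the 32 s allowed. `finish_job()` gave no verdict.

- **What I did:** I located the box by fitting its corners in both camera images; the hinge is at about (0.627, 0.166) and the lid started at about 0.665 rad. I slid the closed fingers under the lid's free edge, to the right of the latch. From there I pushed it up along its arc, then backed the fingers off and lifted clear.
- **Lid angle:** after release, the scene view put the lid within a few degrees of 90°. The outer rim read about 2 pixels below the model line, the same offset as in my first fit. The arm hid part of the lid in the top view, so that view was only a rough check.
- **Mailer and look-alike:** the mailer looked unchanged in the last top picture, and the fingers were not near it at any point in the push. I did not measure its flap edge. I did not touch the orange box.
- **Contact:** the wrist force readings were about 1 to 2 N whenever I checked. At hand-in the tool was still, about 0.24 m above the bench and touching nothing.

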